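# Pack the gift order and stamp its packing slip

## Robot

A 7-joint arm with a two-finger parallel gripper is mounted at the origin on the work surface. World frame = base frame: x ahead of the robot, y to its left, z up, the work surface at z = 0. Lengths are in m, angles in rad, forces in N, time in s.
With the tool pointing down it reaches from about 0.35 to 0.9 m from the base axis. Payload 8.1 kg.
Tool frame: the origin (TCP) lies at the very end of the fingers, on their centre line; the grasp point (between the pads) lies 19 mm behind it; z points along the fingers, y is the line along which they close (so a half turn about z gives the same grasp; the last joint's range is limited). The gripper opens to 92 mm and grips with 3 to 60 N. Pads are 19 mm wide; open, the fingers measure 130 mm over their backs; the gripper's body (75 mm by 190 mm) begins 47 mm behind the grasp point.
Start: joints at [1.066, 0.434, 0.025, 1.573, -0.012, 1.134, -0.075], TCP at [0.244, -0.575, 0.227] pointing down, gripper open.
Joint ranges: [-2.62, 2.62], [-0.44, 2.09], [-1.27, 1.32], [0.08, 2.57], [-1.32, 4.46], [0.12, 2], [-2.74, 2.74]. Speed limits (rad/s): [2.22, 2.22, 3.01, 3.01, 3.14, 3.14, 3.14].

## Interface

Orientations are given as a rotation vector (axis times angle).
In Python, from cell import arm gives the robot as it stands.
- The arm moves only by the tool jog_arm, never from a script. Its argument "rows" is a list of rows, each a list of 3 entries, a list of its own where there are three numbers: the shift along the world's x, y, z in cm, then the turn, a rotation vector about the world's x, y, z in degrees, then the opening, from 0 (shut) to 1 (fully open). A call has 1 to 8 rows; each row is the pose to reach, as a shift and turn from the pose commanded when the call began; what a row does not reach only later rows make up. A row lasts 1/8 s, in which the tool goes at most 62.5 mm and 10.7 degrees, less where a joint would pass 70% of its speed; a pose out of reach is approached as far as the arm can. A call with a gripper value outside its range is refused whole. The fingers move at their own pace and stop on an object; "newtons" is the grip in N (left out, the last holds). Time passes only in rows, so rows that repeat a pose let the fingers close. It gives the time, the measured TCP pose, the force, the opening and the grip force at its end, in the units of the state.
- arm.observe(): the state, without advancing time (a new reading comes with each control period).
- arm.get_image(name): name is "scene" or "top"; returns a dict with "img" (400x640x3 uint8, red, green, blue), "depth" (400x640 float32, m along the optical axis (not along the pixel's ray), 0 where there is no reading), "fx", "fy", "cx", "cy" (pixels), "dist_coeffs" ([k1, k2, p1, p2, k3] as OpenCV has them; the pictures are not rectified), "rvec" (rotation vector, rad) and "tvec" (3), from world to camera coordinates, as OpenCV has them. Camera axes: x right, y down, z forward; pixel columns grow to the right and rows downward; lengths in m; the calibration is good to about 2 mm. A picture is of the moment at which its call begins.
- arm.sign_off(): hands the job in; it is judged then, once.
The state is a dict: "clock": time; "joints": joint angles; "dq": joint speeds; "joint_efforts": joint torques, N m; "position": TCP position; "ee_rot": TCP orientation; "force": force on the tool from outside, world axes, zero at the start; "ft_torque": the same for the moment, N m; "width": opening from 0.0 (shut) to 1.0 (fully open); "gripper_force": force on a finger pad.
Only numpy, scipy, OpenCV 4.12 (cv2) and the standard library are available. Lean on these libraries where they do the work, as an engineer would, in place of code of your own. Each camera call takes 0.05 s, during which the arm holds its last target. There are 200 camera calls.

## Task

Finish this gift order: stand the tall glass jar and the tall carton upright in the empty half of the open gift box, beside the two soaps already in it. Then lift the rectangular self-inking stamp, set it down flat and square inside the large empty frame on the packing slip and press its cap gently all the way down, making no print anywhere else and leaving the other things on the desk where they are. Finish while still holding the stamp there with the cap pressed down by a light push: do not let go of it.

Things in the scene. Friction and masses are not known exactly. Their poses are not given: they have to be found in the camera images.
- giftbox: open cardboard gift box base, fixed to the desk, outside 138 (its x) by 156 (its y) by 50 mm high, walls and floor 4 mm thick. Origin: centre of its underside; z up. The two soaps fill its +x half; the -x half, about 69 by 148 mm, is empty and takes the jar and the carton side by side along y, in either order, with a few mm to spare
- soap_a: low paper-wrapped soap with a kraft band, 60 by 68 by 38 mm high, 120 g, loose in the +x, +y quarter of the gift box; it stays there. Origin: centre of its underside
- soap_b: the same soap, in the +x, -y quarter of the gift box; it stays there. Origin: centre of its underside
- jar: amber glass jar with paper label and plain aluminium lid, straight cylinder 58 mm across and 86 mm high, about 260 g, standing on the desk. Origin: centre of its underside; z up
- carton: tall closed cardboard carton with a paper label on two sides, 56 (its x) by 64 (its y) by 84 mm high, about 200 g, standing on the desk. Origin: centre of its underside; z up
- stamp: rectangular self-inking stamp standing on the desk, 92 mm high at rest, 120 g in all. Origin: centre of the underside of its grey foot, z up. The foot is 38 (its x) by 64 (its y) mm and 10 mm high; two end columns carry a black cap, 36 (x) by 62 (y) mm, from 46 to 92 mm above the underside, which slides straight down over them. Grip the cap across its x. The print may be either way round
- stamp_cap (a joint): how far the cap is pressed down on the foot of the stamp, m: 0 at rest (up), 0.018 at the stop. A spring pushes it up with 3.2 N at 0, rising to 10.4 N at the stop
- slip: pad of packing slips, fixed to the desk, 150 (its x) by 106 (its y) mm, 10 mm thick; ruled lines towards +x, the large empty frame near its -x edge. Origin: centre of its underside; z up
- slip_frame (a point): centre of the large empty frame printed on the pad, on the paper's surface 10 mm above the desk; the frame is a dark outline 44 mm along the pad's x by 70 mm along the pad's y, so the stamp's y goes along the pad's y
- knob_stamp: small round wooden hand stamp with a turned knob, 42 mm across, 70 mm high, standing among the goods; not needed, leave it. Origin: centre of its underside
- mug: white mug 80 mm across, 92 mm high, leave it. Origin: centre of its underside
- stapler: black desk stapler 40 by 150 by 55 mm, leave it. Origin: centre of its underside, long along its y
- tape_dispenser: white desk tape dispenser 58 by 150 by 92 mm, leave it. Origin: centre of its underside, long along its y
- pen_cup: dark cup with pens, 72 mm across, 160 mm high over the pens, leave it. Origin: centre of its underside
Not all that is in view belongs to the job. What is shaped like the carton but blue is not meant. Leave any blue look-alike of the slip alone.

How it is judged:
On the way, in this order (a step that is already met when the one before it is completed fails the run):
1. the jar and the carton both stand released in the gift box with the soaps (x of jar in the frame of giftbox between -0.042 and 0.042 m and y of jar in the frame of giftbox between -0.05 and 0.05 m and z of jar in the frame of giftbox between 0 and 0.01 m and angle between each of jar, carton, soap_a, soap_b's own z axis and vertical below 0.12 rad and x of carton in the frame of giftbox between -0.042 and 0.042 m and y of carton in the frame of giftbox between -0.05 and 0.05 m and z of carton in the frame of giftbox between 0 and 0.01 m and x of soap_a in the frame of giftbox between -0.042 and 0.042 m and y of soap_a in the frame of giftbox between -0.05 and 0.05 m and z of soap_a in the frame of giftbox between 0 and 0.01 m and x of soap_b in the frame of giftbox between -0.042 and 0.042 m and y of soap_b in the frame of giftbox between -0.05 and 0.05 m and z of soap_b in the frame of giftbox between 0 and 0.01 m and contact force between the fingers and jar below 0.2 N and contact force between the fingers and carton below 0.2 N), for 0.2 s.
2. the stamp is lifted clear of the desk (height (world z) of stamp above 0.03 m and contact force between the fingers and stamp above 0.5 N and value of joint stamp_cap below 0.006 m), for 0.1 s.
At the end, for the whole second after the job is handed in: Jar, carton, soaps upright on the gift box floor, first two released. Stamp upright (0.08 rad) on the slip, within 9 mm of the frame centre, square within 0.15 rad (either way round), at rest, still gripped; cap down 13.5 of 18 mm or more, pressing on the slip with 3 to 25 N (all of step 1 and value of joint stamp_cap above 0.0135 m and contact force between stamp and slip between 3 and 25 N and contact force between the fingers and stamp above 1 N and horizontal distance between stamp and slip_frame below 0.009 m and angle between the y axis of stamp and the y axis of slip, either way round below 0.15 rad and angle between stamp's own z axis and vertical below 0.08 rad and linear speed of stamp below 0.02 m/s); the arm keeps its last pose, push and grip.
It fails at once if a bystander (round stamp, mug, stapler, tape dispenser, pen cup) is moved by more than 30 mm (distance of any of knob_stamp, mug, stapler, tape_dispenser, pen_cup from where it was at the start of the episode above 0.03 m).
It fails at once if the stamp prints somewhere else: its cap goes down more than 10 mm while its centre is over 20 mm from the frame's centre (value of joint stamp_cap above 0.01 m and horizontal distance between stamp and slip_frame above 0.02 m).
It fails at once if the stamp is pressed on the slip with more than 40 N (contact force between stamp and slip above 40 N).
It also fails if it takes over 70 s, if anything falls off the work surface, if the arm or the gripper's body presses on something with over 40 N, if the wrist force passes 120 N, or if a joint passes its speed limit or range.

## Working session

There is one attempt and no reset: what is moved stays moved. The work goes in short steps, Python scripts to look and compute and a tool call to move; the robot and the scene stay as the last step left them, time stands still between calls to the robot, and variables do not carry over. Pictures are saved under pics/ and viewed, at most 10 in all, crops included, and the job is handed in when it is done.

Besides the shell and the picture viewer there is one more tool, called after "Call:" as name(argument=value, ...) on one line, values as JSON. jog_arm: Moves the arm, as the interface text tells. Its arguments: {"type":"object","properties":{"rows":{"type":"array","items":{"type":"array"}},"newtons":{"type":"number"}},"required":["rows"]}

```bash
mkdir -p pics; cat > h.py <<'E'
import numpy as np, cv2
from cell import arm
def grab(n):
    d=arm.get_image(n); R=cv2.Rodrigues(np.array(d["rvec"],float))[0]; t=np.array(d["tvec"],float).reshape(3)
    K=np.array([[d["fx"],0,d["cx"]],[0,d["fy"],d["cy"]],[0,0,1.]])
    h,w=d["depth"].shape
    uv=np.stack(np.meshgrid(np.arange(w),np.arange(h)),-1).reshape(-1,1,2).astype(np.float64)
    r=cv2.undistortPoints(uv,K,np.array(d["dist_coeffs"],float)).reshape(h,w,2)
    z=d["depth"]; P=np.dstack([r*z[...,None],z]); W=(P-t)@R
    W[z==0]=np.nan
    return d,W
E
python3 - <<'E'
from h import *
for n in("top","scene"):
    d,W=grab(n); np.savez(n+"0.npz",W=W,img=d["img"])
    im=cv2.resize(d["img"],(800,500))
    cv2.imwrite(f"pics/{n}0.png",im[...,::-1])
print(arm.observe())
E
```

```text
{'clock': 0.1, 'joints': array([ 1.06641374,  0.43513378,  0.02499936,  1.57401192, -0.01160816,
        1.13395897, -0.07508014]), 'dq': array([-0.00018249, -0.00139984,  0.00026972, -0.00071175, -0.0002466 ,
       -0.00126844, -0.00034411]), 'joint_efforts': array([ 1.80678526e-03, -6.69127393e+01,  9.87215526e-01, -3.15150511e+01,
       -6.06112950e-02,  3.73171270e-02,  5.93335540e-05]), 'position': array([ 0.24417811, -0.57484237,  0.22603361]), 'ee_rot': array([-3.07715481e+00, -6.26503530e-01,  6.23551389e-04]), 'force': array([ 0.21384657, -0.07458642,  0.38693916]), 'ft_torque': array([-0.03319442,  0.00885654, -0.06013226]), 'gripper_force': 0.0, 'width': 0.9983535013079481}
```

View pics/top0.png

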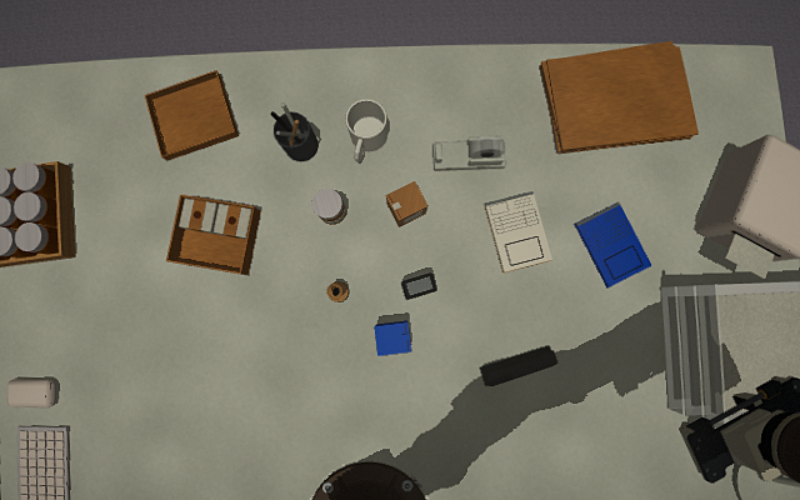

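View pics/scene0.png

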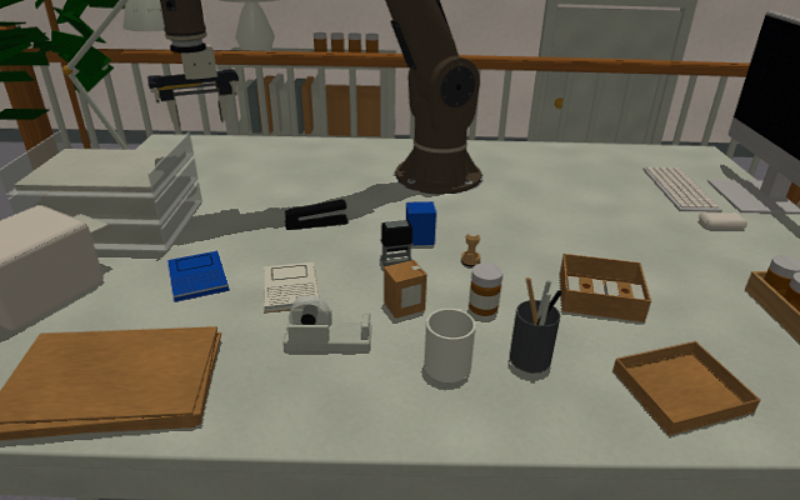

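The top view (800x500 px) shows up = +x and left = +y. The giftbox is at (213,235), soaps in the upper half and the lower half empty. Other positions: jar (329,205), brown carton (407,203), stamp (419,285), knob stamp (338,291), blue carton (393,337), white slip (518,232) with its frame at (524,250).

```bash
cat >> h.py <<'E'
def rect(W,roi,zlo,zhi,extra=None):
    u0,u1,v0,v1=[int(a*.8) for a in roi]   # in 800x500 px
    m=np.zeros(W.shape[:2],bool); m[v0:v1,u0:u1]=1
    m&=(W[...,2]>zlo)&(W[...,2]<zhi)
    if extra is not None: m&=extra
    m=m.astype(np.uint8); n,l,s,_=cv2.connectedComponentsWithStats(m,connectivity=8)
    l=l==1+np.argmax(s[1:,4])
    p=W[l]; (c,wh,a)=cv2.minAreaRect(p[:,:2].astype(np.float32))
    cc,r=cv2.minEnclosingCircle(p[:,:2].astype(np.float32))
    b=cv2.boxPoints((c,wh,a)); e=b[1]-b[0]; f=b[2]-b[1]
    L=e if np.hypot(*e)>np.hypot(*f) else f
    return dict(c=np.round(c,4),wh=np.round(wh,4),longdir=round(float(np.degrees(np.arctan2(L[1],L[0])))%180,1),n=len(p),z=np.round(np.median(p[:,2]),4),circ=np.round([*cc,r],4),mean=np.round(p.mean(0)[:2],4))
E
python3 - <<'E'
from h import *
f=np.load("top0.npz");W=f["W"];img=f["img"].astype(int)
g=img.sum(2)/3
sat=img.max(2)-img.min(2)
R={"jar":(300,360,180,235,.078,.095),"carton":(380,435,175,232,.076,.092),"stamp":(395,445,262,305,.08,.1),
"knob":(320,360,272,310,.04,.08),"bluec":(365,420,310,365,.07,.1),"boxrim":(155,275,185,285,.042,.06),"soaps":(155,275,185,285,.03,.042),
"mug":(335,395,90,145,.08,.1),"tape":(425,515,130,175,.02,.11)}
for k,v in R.items(): print(k,rect(W,v[:4],*v[4:]))
print("slip",rect(W,(475,560,185,280),.006,.014))
print("slipwhite",rect(W,(475,560,185,280),.003,.016,g>120))
print("frame",rect(W,(490,560,230,275),.005,.016,g<90))
print("desk z",np.nanmedian(W[320:340,80:160,2]))
# print gray crop stats
print(g[170:220:2,390:442:2].astype(int))
E
```

```text
jar {'c': array([0.6329, 0.0575]), 'wh': array([0.0559, 0.0574]), 'longdir': 179.6, 'n': 456, 'z': np.float64(0.0855), 'circ': array([0.6329, 0.0582, 0.0294]), 'mean': array([0.6327, 0.0577])}
carton {'c': array([ 0.634 , -0.0952]), 'wh': array([0.0565, 0.0639]), 'longdir': 115.6, 'n': 624, 'z': np.float64(0.0838), 'circ': array([ 0.6337, -0.0958,  0.041 ]), 'mean': array([ 0.6335, -0.0953])}
stamp {'c': array([ 0.4695, -0.1142]), 'wh': array([0.0362, 0.0617]), 'longdir': 104.9, 'n': 400, 'z': np.float64(0.0917), 'circ': array([ 0.4696, -0.1146,  0.0333]), 'mean': array([ 0.4695, -0.1141])}
knob {'c': array([0.4641, 0.0475]), 'wh': array([0.0288, 0.0289]), 'longdir': 178.4, 'n': 80, 'z': np.float64(0.0651), 'circ': array([0.4645, 0.0484, 0.0156]), 'mean': array([0.4639, 0.0467])}
bluec {'c': array([ 0.372 , -0.0613]), 'wh': array([0.0561, 0.0641]), 'longdir': 95.3, 'n': 666, 'z': np.float64(0.0836), 'circ': array([ 0.372 , -0.0615,  0.0412]), 'mean': array([ 0.3723, -0.0613])}
boxrim {'c': array([0.5866, 0.2989]), 'wh': array([0.1584, 0.1396]), 'longdir': 78.9, 'n': 1057, 'z': np.flo
[... 3345 characters left out ...]
67 169 171
  176 180  69  61 167 166 165 167]
 [142 145 142 145 155  80 174 168 154 132 169 167 170 175 176 180  68  61
  116 181 174 172 169 170 146 129]
 [143 144 144 144 149  53 179 169 176 135 177 178  96  31 110 182 177 172
  171 172 151 113 119 139 144 143]
 [142 142 143 146 144 110 148 168 173 123  77 184 179 172 173 171 174 116
  100 140 141 142 142 142 145 141]
 [141 138 139 141 143 125 123 171 170 171 172 173 173 115  91 141 142 140
  139 139 139 137 139 134 140 144]
 [142 142 138 141 141 147  82 177 175 128 112 140 137 137 138 138 135 137
  136 138 137 140 137 138 139 139]
 [143 143 141 141 142 145 131 132 140 140 139 137 140 136 134 134 137 138
  136 137 139 139 139 140 139 138]]
```

```bash
python3 - <<'E'
from h import *
f=np.load("top0.npz");W=f["W"];g=f["img"].astype(float).mean(2)
def loc(W,c,yaw):
    a=np.radians(yaw);R=np.array([[np.cos(a),-np.sin(a)],[np.sin(a),np.cos(a)]]);return (W[...,:2]-c)@R,R
c=np.array([.5787,-.3257]);L,R=loc(W,c,12.9)
m=(abs(L[...,1])<.046)&(L[...,0]>-.069)&(L[...,0]<-.005)&(g<125)&(abs(W[...,2]-.01)<.006)
q=L[m]; print("frame",len(q),q.min(0),q.max(0),cv2.minAreaRect(q.astype(np.float32)))
for cc in ((np.percentile(q,1,0)+np.percentile(q,99,0))/2, np.array(cv2.minAreaRect(q.astype(np.float32))[0])): print(c+R@cc)
c=np.array([.587,.2995]);L,R=loc(W,c,-10.8)
ok=(abs(L[...,0])<.08)&(abs(L[...,1])<.09)
for n,sel in dict(rim=ok&(W[...,2]>.045),soap=ok&(abs(W[...,2]-.041)<.004)&(abs(L[...,0])<.06)&(abs(L[...,1])<.068),floor=ok&(W[...,2]<.012)&(abs(L[...,1])<.07)&(abs(L[...,0])<.066)).items():
    print(n,sel.sum(),np.percentile(L[sel],[2,98],axis=0).round(4).tolist(),np.median(W[sel][:,2]))
P=W[(W[...,2]>.1)&(abs(W[...,0]-.77)<.12)&(abs(W[...,1]-.125)<.1)]
print("pens",P.min(0),P.max(0))
E
```

```text
frame 115 [-0.06577227 -0.03632297] [-0.01809209  0.03737661] ((-0.04197806119918823, 0.0005372241139411926), (0.047674037516117096, 0.07369927316904068), 0.10240199416875839)
[ 0.5377537  -0.33474015]
[ 0.53766148 -0.33454794]
rim 459 [[-0.0698, -0.0791], [0.0683, 0.0768]] 0.04865927421928422
soap 1090 [[0.0046, -0.0653], [0.0587, 0.0646]] 0.04188057228929966
floor 1309 [[-0.0646, -0.0568], [0.0031, 0.0671]] 0.0036273984804083906
pens [0.74219976 0.08869418 0.100106  ] [0.80993684 0.15667146 0.16361747]
```

Call:
jog_arm(rows=[[[5,6,0],[0,0,-10],1],[[10,12,0],[0,0,-20],1],[[15,18,0],[0,0,-30],1],[[20,24,0],[0,0,-40],1],[[25,30,0],[0,0,-50],1],[[30,36,0],[0,0,-60],1],[[35,42,0],[0,0,-70],1],[[39,48,0],[0,0,-80],1]], newtons=20)

```text
clock: 1.1
position: [0.5565, -0.1967, 0.2265]
ee_rot: [2.756, -1.507, -0.0]
force: [0.6, -1.2, 0.3]
width: 1.001
gripper_force: 0.0
```

Call:
jog_arm(rows=[[[2,2,0],[0,0,10.5],1],[[4,5,0],[0,0,21],1],[[6,8,0],[0,0,31.5],1],[[7.7,10,0],[0,0,42],1],[[7.7,10,0],[0,0,52.5],1],[[7.7,10,0],[0,0,63],1],[[7.7,10,0],[0,0,73.5],1],[[7.7,10,0],[0,0,84],1]])

```text
clock: 2.1
position: [0.6323, -0.0982, 0.2262]
ee_rot: [-3.052, -0.743, 0.002]
force: [-0.1, 0.8, -0.6]
width: 0.997
gripper_force: 0.0
```

Call:
jog_arm(rows=[[[0,0,0],[0,0,10.5],1],[[0,0,0],[0,0,21],1],[[0,0,0],[0,0,31.5],1],[[0,0,0],[0,0,42],1],[[0,0,0],[0,0,52.5],1],[[0,0,0],[0,0,63],1],[[0,0,0],[0,0,73.5],1],[[0,0,0],[0,0,84],1]])

```text
clock: 3.1
position: [0.6323, -0.0983, 0.2262]
ee_rot: [-1.771, -2.594, 0.001]
force: [0.3, 0.3, 0.2]
width: 0.996
gripper_force: 0.0
```

```bash
cat >> h.py <<'E'
from scipy.spatial.transform import Rotation as Ro
def st():
    s=arm.observe(); R=Ro.from_rotvec(s["ee_rot"]).as_matrix()
    print("t",s["clock"],"pos",s["position"].round(4),"ydir",np.degrees(np.arctan2(R[1,1],R[0,1])).round(1),"z",R[:,2].round(3),"F",s["force"].round(1),"w",round(s["width"]*92,1),"gf",round(s["gripper_force"],1),"q",s["joints"].round(2))
E
python3 -c "from h import *;st()"
```

```text
t 3.1 pos [ 0.6323 -0.0983  0.2262] ydir 21.4 z [-0.001  0.    -1.   ] F [0.3 0.3 0.2] w 91.6 gf 0.0 q [ 0.42  0.52 -0.54  1.5   0.28  1.2   0.21]
```

Call:
jog_arm(rows=[[[0.2,0.3,-5],[0,0,4.2],1],[[0.2,0.3,-10],[0,0,4.2],1],[[0.2,0.3,-14],[0,0,4.2],1],[[0.2,0.3,-17.2],[0,0,4.2],1],[[0.2,0.3,-17.2],[0,0,4.2],0.4],[[0.2,0.3,-17.2],[0,0,4.2],0.4],[[0.2,0.3,-17.2],[0,0,4.2],0.4],[[0.2,0.3,-17.2],[0,0,4.2],0.4]])

```text
clock: 4.1
position: [0.6355, -0.0952, 0.0561]
ee_rot: [1.682, 2.651, 0.002]
force: [3.4, 1.5, 1.8]
width: 0.621
gripper_force: 1.8
```

```bash
python3 -c "from h import *;st()"
```

```text
t 4.1 pos [ 0.6355 -0.0952  0.0561] ydir 25.2 z [ 0.002 -0.    -1.   ] F [3.4 1.5 1.8] w 57.1 gf 1.8 q [ 0.38  0.69 -0.49  1.67  0.4   0.88  0.17]
```

Call:
jog_arm(rows=[[[0,0,0],[0,0,0],0.4],[[0,0,0],[0,0,0],0.4],[[0,0,0],[0,0,0],0.4],[[0,0,3],[0,0,0],0.4],[[0,0,7],[0,0,0],0.4],[[0,0,12],[0,0,0],0.4],[[0,3,13],[0,0,-5],0.4],[[-1,8,13],[0,0,-12],0.4]])

```text
clock: 5.1
position: [0.6254, -0.0167, 0.1857]
ee_rot: [1.959, 2.453, 0.001]
force: [0.3, 1.4, -2.5]
width: 0.611
gripper_force: 20.0
```

```bash
python3 -c "from h import *;st()"
```

```text
t 5.1 pos [ 0.6254 -0.0167  0.1857] ydir 12.8 z [ 0.002 -0.001 -1.   ] F [ 0.3  1.4 -2.5] w 56.3 gf 20.0 q [ 0.28  0.52 -0.51  1.59  0.28  1.1  -0.08]
```

Call:
jog_arm(rows=[[[-1,5,0],[0,0,-4],0.4],[[-2,10,0],[0,0,-8],0.4],[[-3,15,0],[0,0,-12],0.4],[[-4,20,0],[0,0,-16],0.4],[[-5,25,0],[0,0,-20],0.4],[[-6,30,0],[0,0,-23.6],0.4],[[-6.2,35.6,0],[0,0,-23.6],0.4],[[-6.2,35.6,0],[0,0,-23.6],0.4]])

```text
clock: 6.1
position: [0.5595, 0.3471, 0.1845]
ee_rot: [-2.402, -2.018, -0.001]
force: [-0.8, -0.5, -3.2]
width: 0.607
gripper_force: 20.0
```

```bash
python3 - <<'E'
from h import *
st(); d,W=grab("top"); cv2.imwrite("pics/t1.png",cv2.resize(d["img"][120:260,100:300],(800,560),interpolation=cv2.INTER_CUBIC)[...,::-1])
E
```

```text
t 6.1 pos [0.5595 0.3471 0.1845] ydir -9.9 z [-0.002  0.003 -1.   ] F [-0.8 -0.5 -3.2] w 55.8 gf 20.0 q [-0.35  0.57 -0.45  1.51  0.26  1.13 -1.02]
```

View pics/t1.png

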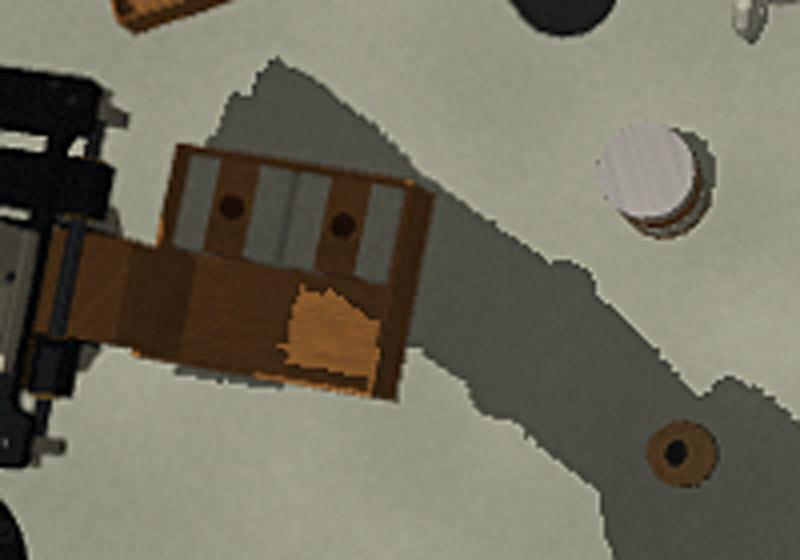

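The crop shows the carton held above the box's left (+y) end at about (130,290). It is still upright in the grip, and the soaps are untouched.

Call:
jog_arm(rows=[[[0.4,-0.6,-1],[0,0,-1],0.4],[[0.4,-0.6,-4],[0,0,-1],0.4],[[0.4,-0.6,-6.5],[0,0,-1],0.4],[[0.4,-0.6,-6.5],[0,0,-1],0.4],[[0.4,-0.6,-6.5],[0,0,-1],0.4]])

```text
clock: 6.78
position: [0.5675, 0.3338, 0.1204]
ee_rot: [2.432, 1.988, 0.001]
force: [0.3, 0.6, -1.7]
width: 0.607
gripper_force: 20.0
```

```bash
python3 - <<'E'
from h import *
st(); d,W=grab("top")
m=W[...,2]>0
c=np.array([.587,.2995]);a=np.radians(-10.8);R=np.array([[np.cos(a),-np.sin(a)],[np.sin(a),np.cos(a)]])
L=(W[...,:2]-c)@R
img=d["img"].astype(int); s=img.max(2)-img.min(2)
# carton top visible? z of carton top ~ 0.15
for z0,z1 in((.06,.1),(.1,.13),(.13,.16)):
    q=(W[...,2]>z0)&(W[...,2]<z1)&(abs(L[...,0])<.12)&(abs(L[...,1])<.12)&(s>30)
    print(z0,q.sum(),np.percentile(L[q],[2,98],axis=0).round(4).tolist() if q.sum() else 0)
d,W=grab("scene"); cv2.imwrite("pics/s1.png",cv2.resize(d["img"][150:310,400:600],(750,600),interpolation=cv2.INTER_CUBIC)[...,::-1])
E
```

```text
t 6.775 pos [0.5675 0.3338 0.1204] ydir -11.5 z [ 0.001 -0.    -1.   ] F [ 0.3  0.6 -1.7] w 55.9 gf 20.0 q [-0.34  0.62 -0.42  1.58  0.29  1.   -1.05]
0.06 138 [[-0.0544, -0.0032], [-0.0024, -0.0001]]
0.1 130 [[-0.0546, -0.0032], [0.0004, -0.0003]]
0.13 402 [[-0.0537, -0.0031], [-0.0002, 0.0375]]
```

View pics/s1.png

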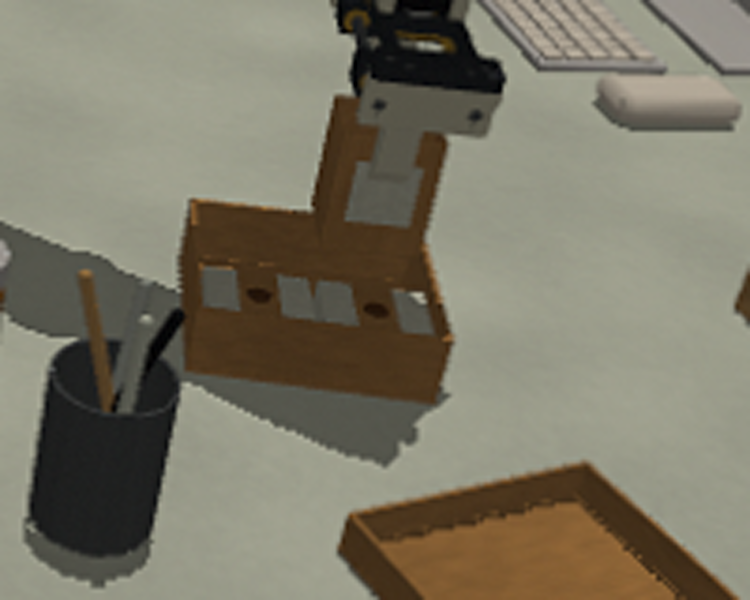

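The scene crop shows the carton upright above the box's +y end, at (375,180), clear of the walls. The numbers say its -y face is near local y = 0, so I shift it 6 mm towards +y and lower it.

Call:
jog_arm(rows=[[[-0.3,0.6,0],[0,0,0.5],0.4],[[-0.3,0.6,0],[0,0,0.5],0.4],[[-0.3,0.6,-1.2],[0,0,0.5],0.4],[[-0.3,0.6,-1.2],[0,0,0.5],0.4]])

```text
clock: 7.38
position: [0.563, 0.34, 0.1062]
ee_rot: [2.422, 2.001, -0.004]
force: [-0.7, 0.2, -2.1]
width: 0.612
gripper_force: 20.0
```

```bash
python3 -c "from h import *;st()"
```

```text
t 7.375 pos [0.563  0.34   0.1062] ydir -10.9 z [-0.002 -0.002 -1.   ] F [-0.7  0.2 -2.1] w 56.3 gf 20.0 q [-0.36  0.64 -0.42  1.59  0.3   0.98 -1.06]
```

Right on (0.563, 0.340). Lower.

Call:
jog_arm(rows=[[[0,0,-1.2],[0,0,0],0.4],[[0,0,-2.4],[0,0,0],0.4],[[0,0,-3.5],[0,0,0],0.4],[[0,0,-4.2],[0,0,0],0.4],[[0,0,-4.5],[0,0,0],0.4],[[0,0,-4.5],[0,0,0],0.4]])

```text
clock: 8.12
position: [0.5637, 0.3409, 0.0627]
ee_rot: [2.422, 2.001, -0.0]
force: [0.4, 0.7, -2.6]
width: 0.607
gripper_force: 20.0
```

```bash
python3 -c "from h import *;st()"
```

```text
t 8.125 pos [0.5637 0.3409 0.0627] ydir -10.9 z [ 0. -0. -1.] F [ 0.4  0.7 -2.6] w 55.8 gf 20.0 q [-0.37  0.69 -0.41  1.62  0.33  0.9  -1.08]
```

Call:
jog_arm(rows=[[[0,0,-0.25],[0,0,0],0.4],[[0,0,-0.25],[0,0,0],0.4],[[0,0,-0.25],[0,0,0],0.9],[[0,0,-0.25],[0,0,0],1],[[0,0,-0.25],[0,0,0],1],[[0,0,4],[0,0,0],1],[[0,0,9],[0,0,0],1],[[0,-3,12],[0,0,0],1]])

```text
clock: 9.12
position: [0.5634, 0.314, 0.1857]
ee_rot: [-2.417, -2.004, -0.007]
force: [1.2, -0.2, 0.3]
width: 0.998
gripper_force: 0.0
```

```bash
python3 -c "from h import *;st()"
```

```text
t 9.125 pos [0.5634 0.314  0.1857] ydir -10.7 z [ 0.002  0.004 -1.   ] F [ 1.2 -0.2  0.3] w 91.8 gf 0.0 q [-0.3   0.54 -0.45  1.55  0.25  1.11 -0.99]
```

Call:
jog_arm(rows=[[[1.5,-5,0],[0,0,-4],1],[[3,-10,0],[0,0,-9],1],[[5,-15,0],[0,0,-9],1],[[6.5,-21,0],[0,0,-9],1],[[7,-25.6,0],[0,0,-9],1],[[7,-25.6,-2],[0,0,-9],1],[[7,-25.6,-4],[0,0,-9],1],[[7,-25.6,-4],[0,0,-9],1]])

```text
clock: 10.12
position: [0.6326, 0.0545, 0.1415]
ee_rot: [-2.571, -1.804, 0.004]
force: [-0.3, -0.3, 1.6]
width: 1.002
gripper_force: 0.0
```

```bash
python3 - <<'E'
from h import *
st(); d,W=grab("top")
c=np.array([.587,.2995]);a=np.radians(-10.8);R=np.array([[np.cos(a),-np.sin(a)],[np.sin(a),np.cos(a)]])
L=(W[...,:2]-c)@R
q=(W[...,2]>.08)&(W[...,2]<.1)&(abs(L[...,0])<.09)&(abs(L[...,1])<.1)
print(q.sum(),cv2.minAreaRect(L[q].astype(np.float32)),np.median(W[q][:,2]))
E
```

```text
t 10.125 pos [0.6326 0.0545 0.1415] ydir -19.9 z [-0.003 -0.    -1.   ] F [-0.3 -0.3  1.6] w 92.2 gf 0.0 q [ 0.08  0.56 -0.37  1.62  0.23  1.01 -0.71]
635 ((-0.031144360080361366, 0.03671860322356224), (0.06633242964744568, 0.05683521181344986), 89.58851623535156) 0.0874413197503805
```

Carton stands at local (-31, 37) mm with its top at 87 mm: as planned. Now the jar.

Call:
jog_arm(rows=[[[0,0.3,-4],[0,0,0],1],[[0,0.3,-7],[0,0,0],1],[[0,0.3,-8.7],[0,0,0],1],[[0,0.3,-8.7],[0,0,0],1],[[0,0.3,-8.7],[0,0,0],0.4],[[0,0.3,-8.7],[0,0,0],0.4],[[0,0.3,-8.7],[0,0,0],0.4],[[0,0.3,-8.7],[0,0,0],0.4]])

```text
clock: 11.18
position: [0.6339, 0.0578, 0.0561]
ee_rot: [2.571, 1.804, 0.001]
force: [-0.0, -0.3, 2.2]
width: 0.627
gripper_force: 20.0
```

Call:
jog_arm(rows=[[[0,0,0],[0,0,0],0.4],[[0,0,0],[0,0,0],0.4],[[0,0,0],[0,0,0],0.4]], newtons=30)

```text
clock: 11.55
position: [0.6339, 0.0578, 0.0561]
ee_rot: [2.571, 1.804, 0.001]
force: [-0.9, 0.1, 5.3]
width: 0.624
gripper_force: 30.0
```

```bash
python3 -c "from h import *;st()"
```

```text
t 11.55 pos [0.6339 0.0578 0.0561] ydir -19.9 z [ 0.001 -0.    -1.   ] F [-0.9  0.1  5.3] w 57.4 gf 30.0 q [ 0.05  0.66 -0.34  1.69  0.28  0.84 -0.76]
```

Call:
jog_arm(rows=[[[0,0,3],[0,0,0],0.4],[[0,0,7],[0,0,0],0.4],[[-1,1,11],[0,0,2],0.4],[[-3,6,12],[0,0,5],0.4],[[-5,11,12],[0,0,9],0.4],[[-7,16,12],[0,0,9],0.4],[[-8.4,20,12],[0,0,9],0.4],[[-8.4,20.8,12],[0,0,9],0.4]])

```text
clock: 12.55
position: [0.5469, 0.2698, 0.1753]
ee_rot: [-2.414, -2.006, 0.001]
force: [-0.2, -0.7, -1.4]
width: 0.628
gripper_force: 30.0
```

Call:
jog_arm(rows=[[[0,0,-3],[0,0,0],0.4],[[0,0,-6],[0,0,0],0.4],[[0,0,-6],[0,0,0],0.4],[[0,0,-6],[0,0,0],0.4]])

```text
clock: 13.05
position: [0.5502, 0.2656, 0.1165]
ee_rot: [2.423, 2.0, 0.001]
force: [0.1, 0.2, -1.5]
width: 0.625
gripper_force: 30.0
```

```bash
python3 - <<'E'
from h import *
st(); d,W=grab("top")
c=np.array([.587,.2995]);a=np.radians(-10.8);R=np.array([[np.cos(a),-np.sin(a)],[np.sin(a),np.cos(a)]])
L=(W[...,:2]-c)@R
p=arm.observe()["position"][:2]; print("tcp local",(p-c)@R)
q=(W[...,2]>.13)&(W[...,2]<.155)&(abs(L[...,0]+.03)<.04)&(abs(L[...,1]+.04)<.05)
print(q.sum(),np.percentile(L[q],[2,98],axis=0))
im=cv2.resize(d["img"][130:240,110:270],(800,550),interpolation=cv2.INTER_CUBIC);cv2.imwrite("pics/t2.png",im[...,::-1])
E
```

```text
t 13.05 pos [0.5502 0.2656 0.1165] ydir -10.9 z [ 0.  0. -1.] F [ 0.1  0.2 -1.5] w 57.5 gf 30.0 q [-0.24  0.56 -0.44  1.71  0.28  0.94 -0.98]
tcp local [-0.02964573 -0.03979589]
225 [[-0.05645532 -0.06795591]
 [ 0.00052501 -0.04042642]]
```

View pics/t2.png

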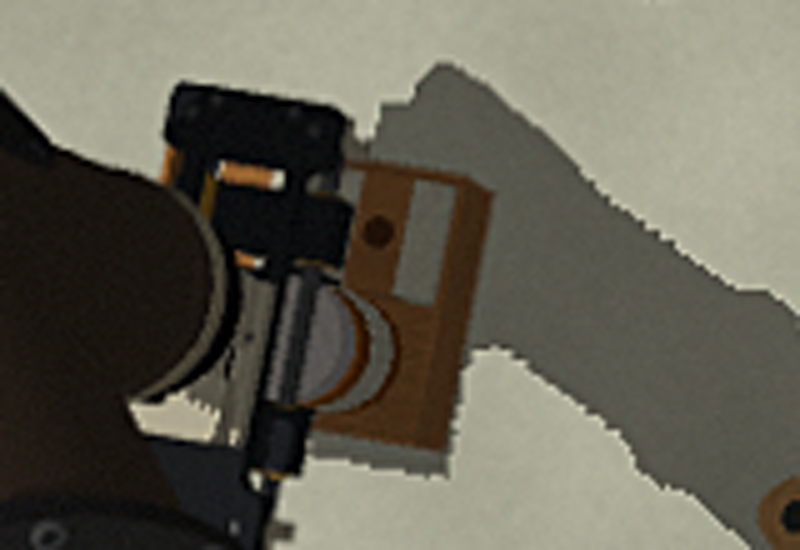

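The crop shows the jar held upright over the -y end of the empty half, at (330,345), clear of the soaps. Shift 2 mm away from the soaps and lower.

Call:
jog_arm(rows=[[[-0.2,0,-1.2],[0,0,0],0.4],[[-0.2,0,-2.6],[0,0,0],0.4],[[-0.2,0,-4],[0,0,0],0.4],[[-0.2,0,-5],[0,0,0],0.4],[[-0.2,0,-5.3],[0,0,0],0.4],[[-0.2,0,-5.5],[0,0,0],0.4],[[-0.2,0,-5.5],[0,0,0],0.4]])

```text
clock: 13.98
position: [0.5478, 0.266, 0.061]
ee_rot: [2.422, 2.001, 0.001]
force: [-0.3, 0.2, -2.6]
width: 0.626
gripper_force: 30.0
```

```bash
python3 -c "from h import *;st()"
```

```text
t 13.975 pos [0.5478 0.266  0.061 ] ydir -10.9 z [ 0.  0. -1.] F [-0.3  0.2 -2.6] w 57.6 gf 30.0 q [-0.26  0.62 -0.41  1.76  0.32  0.83 -1.01]
```

Call:
jog_arm(rows=[[[0,0,-0.1],[0,0,0],0.4],[[0,0,-0.1],[0,0,0],0.9],[[0,0,-0.1],[0,0,0],1],[[0,0,-0.1],[0,0,0],1],[[0,0,3],[0,0,0],1],[[0,0,8],[0,0,0],1],[[0,-2,12],[0,0,0],1],[[-1,-7,13],[0,0,5],1]])

```text
clock: 14.98
position: [0.5389, 0.1985, 0.1939]
ee_rot: [2.326, 2.11, 0.01]
force: [1.1, -0.6, -0.6]
width: 0.999
gripper_force: 0.0
```

```bash
python3 -c "from h import *;st()"
```

```text
t 14.975 pos [0.5389 0.1985 0.1939] ydir -5.6 z [ 0.005  0.004 -1.   ] F [ 1.1 -0.6 -0.6] w 91.9 gf 0.0 q [-0.09  0.43 -0.49  1.72  0.23  1.05 -0.75]
```

Call:
jog_arm(rows=[[[-1,-5,0],[0,0,5],1],[[-2,-10,0],[0,0,10],1],[[-4,-16,0],[0,0,16],1],[[-5,-22,0],[0,0,20.5],1],[[-6.5,-27,0],[0,0,20.5],1],[[-6.9,-31.2,0],[0,0,20.5],1],[[-6.9,-31.2,-2],[0,0,20.5],1],[[-6.9,-31.2,-4],[0,0,20.5],1]])

```text
clock: 15.98
position: [0.4687, -0.117, 0.1506]
ee_rot: [1.922, 2.483, 0.0]
force: [0.1, -0.2, -0.6]
width: 0.999
gripper_force: 0.0
```

Call:
jog_arm(rows=[[[0,0,0],[0,0,0],1],[[0,0,0],[0,0,0],1]])

```text
clock: 16.23
position: [0.4691, -0.116, 0.1514]
ee_rot: [1.92, 2.486, 0.001]
force: [0.7, 0.2, 0.8]
width: 1.005
gripper_force: 0.0
```

```bash
python3 - <<'E'
from h import *
st(); d,W=grab("top")
c=np.array([.587,.2995]);a=np.radians(-10.8);R=np.array([[np.cos(a),-np.sin(a)],[np.sin(a),np.cos(a)]])
L=(W[...,:2]-c)@R
for n,s in(("carton",L[...,1]>0),("jar",L[...,1]<0)):
    q=s&(W[...,2]>.08)&(W[...,2]<.1)&(abs(L[...,0])<.09)&(abs(L[...,1])<.1)
    print(n,q.sum(),cv2.minAreaRect(L[q].astype(np.float32)) if q.sum() else '',np.median(W[q][:,2]))
E
```

```text
t 16.225 pos [ 0.4691 -0.116   0.1514] ydir 14.6 z [ 0.001 -0.    -1.   ] F [0.7 0.2 0.8] w 92.4 gf 0.0 q [ 0.53  0.34 -0.49  1.97  0.21  0.88  0.18]
carton 635 ((-0.03129669278860092, 0.036548975855112076), (0.06547308713197708, 0.05667378380894661), 89.43653869628906) 0.08755306838125235
jar 471 ((-0.033189594745635986, -0.041196826845407486), (0.05577874928712845, 0.05615069717168808), 60.35600662231445) 0.08940995250181692
```

Jar and carton stand in place. Now the stamp.

Call:
jog_arm(rows=[[[0,0.2,-3],[0,0,0.3],1],[[0,0.2,-6],[0,0,0.3],0.8],[[0,0.2,-8.2],[0,0,0.3],0.6],[[0,0.2,-9.2],[0,0,0.3],0.6],[[0,0.2,-9.2],[0,0,0.3],0.6],[[0,0.2,-9.2],[0,0,0.3],0.2],[[0,0.2,-9.2],[0,0,0.3],0.2],[[0,0.2,-9.2],[0,0,0.3],0.2]], newtons=30)

```text
clock: 17.27
position: [0.4693, -0.1143, 0.0594]
ee_rot: [1.914, 2.49, 0.001]
force: [-0.0, 0.0, 3.7]
width: 0.391
gripper_force: 29.9
```

Call:
jog_arm(rows=[[[0,0,0],[0,0,0],0.2],[[0,0,0],[0,0,0],0.2],[[0,0,0],[0,0,0],0.2]])

```text
clock: 17.65
position: [0.4692, -0.1142, 0.059]
ee_rot: [1.914, 2.49, 0.001]
force: [1.8, -0.2, 3.1]
width: 0.391
gripper_force: 29.9
```

```bash
python3 -c "from h import *;st()"
```

```text
t 17.65 pos [ 0.4692 -0.1142  0.059 ] ydir 14.9 z [ 0.001 -0.    -1.   ] F [ 1.8 -0.2  3.1] w 36.0 gf 29.9 q [ 0.46  0.47 -0.44  2.07  0.32  0.66  0.08]
```

Call:
jog_arm(rows=[[[0,0,2.5],[0,0,0],0.2],[[0,0,6],[0,0,0],0.2],[[1,-3,8],[0,0,0],0.2],[[2.5,-8,8],[0,0,-1],0.2],[[4,-13,8],[0,0,-2],0.2],[[5.5,-18,8],[0,0,-2],0.2],[[6.8,-22,8],[0,0,-2],0.2],[[6.8,-22,8],[0,0,-2],0.2]])

```text
clock: 18.65
position: [0.5353, -0.338, 0.1372]
ee_rot: [-1.963, -2.451, 0.003]
force: [-0.5, 0.3, -2.0]
width: 0.394
gripper_force: 29.9
```

Call:
jog_arm(rows=[[[0,0,-1],[0,0,0],0.2],[[0,0,-3],[0,0,0],0.2],[[0,0,-3],[0,0,0],0.2],[[0,0,-3],[0,0,0],0.2]])

```text
clock: 19.15
position: [0.5368, -0.3332, 0.109]
ee_rot: [-1.956, -2.458, -0.0]
force: [0.3, -0.3, -0.7]
width: 0.394
gripper_force: 29.9
```

```bash
python3 - <<'E'
from h import *
st(); d,W=grab("top")
cv2.imwrite("pics/t3.png",cv2.resize(d["img"][140:240,350:490],(770,550),interpolation=cv2.INTER_CUBIC)[...,::-1])
E
```

```text
t 19.15 pos [ 0.5368 -0.3332  0.109 ] ydir 13.0 z [ 0.  0. -1.] F [ 0.3 -0.3 -0.7] w 36.3 gf 29.9 q [ 0.73  0.59 -0.4   1.66  0.27  0.94  0.47]
```

View pics/t3.png

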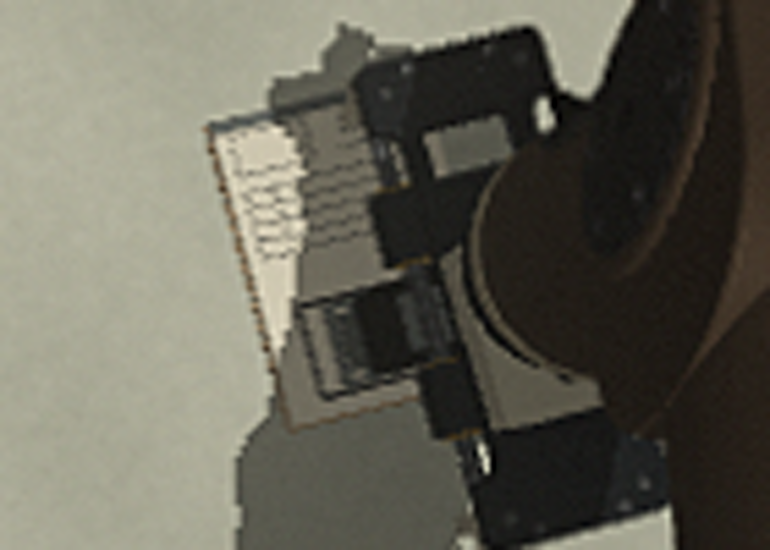

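The crop shows the stamp square over the frame: frame outline at about (300-330, 300-395), stamp cap at (390,325). Lower it to just above the paper.

Call:
jog_arm(rows=[[[0.1,-0.15,-1],[0,0,0],0.2],[[0.1,-0.15,-2.2],[0,0,0],0.2],[[0.1,-0.15,-3.2],[0,0,0],0.2],[[0.1,-0.15,-3.6],[0,0,0],0.2],[[0.1,-0.15,-3.6],[0,0,0],0.2],[[0.1,-0.15,-3.6],[0,0,0],0.2]])

```text
clock: 19.95
position: [0.5379, -0.3358, 0.073]
ee_rot: [1.957, 2.457, 0.0]
force: [0.6, 0.4, -1.2]
width: 0.39
gripper_force: 29.9
```

```bash
python3 -c "from h import *;st()"
```

```text
t 19.95 pos [ 0.5379 -0.3358  0.073 ] ydir 12.9 z [ 0.001 -0.    -1.   ] F [ 0.6  0.4 -1.2] w 35.9 gf 29.9 q [ 0.73  0.64 -0.38  1.68  0.29  0.88  0.45]
```

Call:
jog_arm(rows=[[[0,0.1,-0.2],[0,0,0],0.2],[[0,0.1,-0.5],[0,0,0],0.2],[[0,0.1,-0.8],[0,0,0],0.2],[[0,0.1,-1.1],[0,0,0],0.2],[[0,0.1,-1.4],[0,0,0],0.2],[[0,0.1,-1.7],[0,0,0],0.2],[[0,0.1,-1.7],[0,0,0],0.2],[[0,0.1,-1.7],[0,0,0],0.2]])

```text
clock: 20.95
position: [0.5383, -0.3346, 0.0564]
ee_rot: [1.956, 2.457, 0.001]
force: [-0.3, 2.3, 8.2]
width: 0.392
gripper_force: 29.9
```

```bash
python3 -c "from h import *;st()"
```

```text
t 20.95 pos [ 0.5383 -0.3346  0.0564] ydir 12.9 z [ 0.001 -0.    -1.   ] F [-0.3  2.3  8.2] w 36.0 gf 29.9 q [ 0.72  0.66 -0.37  1.7   0.3   0.84  0.44]
```

Call:
jog_arm(rows=[[[0,0,-0.2],[0,0,0],0.2],[[0,0,-0.4],[0,0,0],0.2],[[0,0,-0.4],[0,0,0],0.2],[[0,0,-0.4],[0,0,0],0.2]])

```text
clock: 21.45
position: [0.5385, -0.3346, 0.0526]
ee_rot: [1.956, 2.456, 0.001]
force: [-0.1, 2.3, 10.0]
width: 0.392
gripper_force: 29.9
```

```bash
python3 -c "
from h import *
for i in range(4): arm.get_image('scene'); st()"
```

```text
t 21.5 pos [ 0.5385 -0.3345  0.0526] ydir 12.9 z [ 0.002 -0.    -1.   ] F [-0.6  1.6  9.2] w 35.8 gf 29.9 q [ 0.72  0.66 -0.37  1.7   0.31  0.84  0.44]
t 21.55 pos [ 0.5385 -0.3346  0.0526] ydir 12.9 z [ 0.002 -0.    -1.   ] F [-1.7  2.7  9.7] w 35.6 gf 29.9 q [ 0.72  0.66 -0.37  1.7   0.31  0.84  0.44]
t 21.6 pos [ 0.5385 -0.3346  0.0527] ydir 12.9 z [ 0.002 -0.    -1.   ] F [-0.7  2.1  8.9] w 36.2 gf 29.9 q [ 0.72  0.66 -0.37  1.7   0.31  0.84  0.44]
t 21.65 pos [ 0.5385 -0.3346  0.0527] ydir 12.9 z [ 0.002 -0.001 -1.   ] F [-0.4  1.3  9.4] w 35.8 gf 29.9 q [ 0.72  0.66 -0.37  1.7   0.31  0.84  0.44]
```

Call:
jog_arm(rows=[[[0,0,-0.05],[0,0,0],0.2],[[0,0,-0.1],[0,0,0],0.2],[[0,0,-0.1],[0,0,0],0.2],[[0,0,-0.1],[0,0,0],0.2]])

```text
clock: 22.15
position: [0.5385, -0.3345, 0.0516]
ee_rot: [1.956, 2.456, 0.001]
force: [-1.1, 2.0, 10.2]
width: 0.393
gripper_force: 29.9
```

```bash
python3 -c "
from h import *
for i in range(4):
  d,W=grab('scene'); st()
cv2.imwrite('pics/s3.png',cv2.resize(d['img'][150:270,180:340],(800,600),interpolation=cv2.INTER_CUBIC)[...,::-1])"
```

```text
t 22.2 pos [ 0.5385 -0.3346  0.0517] ydir 12.9 z [ 0.002 -0.    -1.   ] F [-1.3  2.3  9.9] w 36.1 gf 29.9 q [ 0.72  0.66 -0.37  1.7   0.31  0.84  0.44]
t 22.25 pos [ 0.5385 -0.3346  0.0517] ydir 12.9 z [ 0.002 -0.    -1.   ] F [-0.6  2.   9.9] w 35.9 gf 29.9 q [ 0.72  0.66 -0.37  1.7   0.31  0.84  0.44]
t 22.3 pos [ 0.5385 -0.3346  0.0517] ydir 12.9 z [ 0.002 -0.    -1.   ] F [-1.5  1.3  9.6] w 35.8 gf 29.9 q [ 0.72  0.66 -0.37  1.7   0.31  0.84  0.44]
t 22.35 pos [ 0.5385 -0.3346  0.0517] ydir 12.9 z [ 0.002 -0.001 -1.   ] F [0.1 2.5 9.7] w 35.9 gf 29.9 q [ 0.72  0.66 -0.37  1.7   0.31  0.84  0.44]
```

View pics/s3.png

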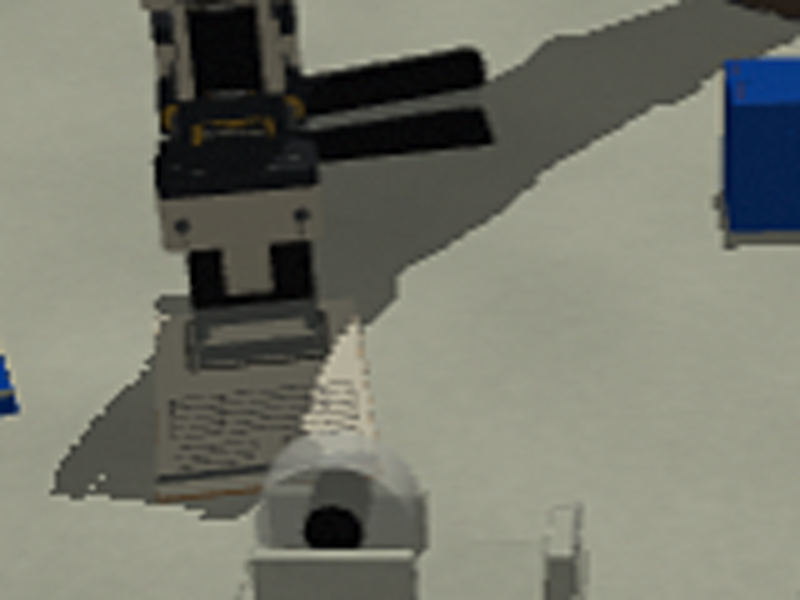

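The picture shows the stamp's foot flat on the slip inside the frame, around (260,340), with the cap pressed well down. A push of about 10 N fits a cap travel of about 17 mm, so I hand the job in.

```bash
python3 -c "
from cell import arm
print(arm.sign_off())"
```

```text
the job is handed in; nothing more can be done
None
```

I handed the job in at about 22 s (no verdict came back): the jar and carton stand released in the gift box, and the stamp is still gripped on the slip's frame, its cap about 17 of 18 mm down with a push of about 10 N.

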